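# Clamp sample bottles on the shaker platform

## Task

Make the bench shaker ready for a run. First stand all the small bottles from the white tray in one row on the shaker's platform, close along the back fence, between the two end blocks and leaving the place beside the right-hand end block free for the keeper bar. Then slip the fork of the loose rail onto the headed post, keep it there, and swing the rail about the post until its other end is up against its stop, in line with the fence with the bottles held in between; finally lay the black-handled keeper bar across fence and rail in the free place, square and fully down, with one lip outside each, and leave the timer and the petri dish as they are.

Things in the scene. Friction and masses are not known exactly. Their poses are not given: they have to be found in the camera images.
- bay (a point): middle of the shaker's bottle channel, on the platform top, 62 mm above the worktop. Shaker axes: x square to the fence away from the robot, y along the fence to the left, z up; 'shaker' mm offsets start here. Fixed platform: x -163 to 37, y -160 to 170, with a lip 5 mm high at x -163 to -155, y -65 to 165; console 15 mm lower at its right. Bottle centres belong at y -80 to 96, x 0; keeper bar at y -91
- fence (a point): top middle of the fixed back fence (shaker x 22, y 5): bar 10 mm thick, 26 mm high, y -145 to 155, front face at x 17. Grey end blocks 22 mm high close the channel: left y 109 to 123, x -14 to 17; right y -131 to -117, x -17 to 17. With the rail home the channel is 34 mm wide
- pivot_post (a point): foot of the fixed steel pivot post, on the platform top (shaker x -29, y 130): shank 12 mm across and 29 mm high under a head 24 mm across and 6 mm thick, so the rail's fork comes onto it only sideways, flat on the platform, beneath the head. Axes as the shaker's
- stop (a point): where the rail's back face meets the right end block, at platform height (shaker x -17, y -124; axes as the shaker's); the centre line of a rail that is home runs 12 mm in front of it. 5 mm past the tip of a rail at home stands a cheek 22 mm high (y -151 to -139, x -39 to 1): the rail cannot be slid in lengthways, put its fork on the post first, then swing
- rail_mid (a point): centre of the loose aluminium rail, 13 mm above its underside: 24 mm wide, 26 high, 287 long, 0.28 to 0.46 kg, lying on the platform before the channel. x along it from fork to tip, z up. Home, its x points along shaker -y; it starts 0.29 to 0.49 rad from that, tip toward the robot, fork 40 to 75 mm short of the post
- rail_fork (a point): where the post's axis comes when the fork is fully on it, 124 mm from rail_mid toward -x, half-way up. The fork is a 15 mm slot open at the rail's end, its floor 6.5 mm from here toward the tip; its prongs run 13 mm past this point, then flare to a mouth about 21 mm wide, 22 mm past it
- rail_tip (a point): middle of the rail's tip face, half-way up, 140 mm from rail_mid toward +x
- keeper_grip (a point): middle of the keeper bar's upright black handle: 18 mm (x) by 22 mm (y), its top 11 mm above this point and its foot, on the bar, 21 mm below. x along the bar, z up. The bar starts on the worktop in front of the shaker, standing on its lips
- keeper_mid (a point): centre of the keeper bar's underside, between its lips; 29 mm below keeper_grip, 13 mm above the lips' lower edges. Steel bar 88 mm long (x), 24 wide, 8 thick, 0.12 kg; a lip at each end, 76 mm apart inside, flared at the bottom. Fence and rail measure 68 mm over their outer faces. Either way round is right
- keeper_place (a point): where keeper_mid comes when seated: level with the tops of fence and rail (26 mm above the platform), half-way between their outer faces, shaker x -7, y -91; axes as the shaker's, the bar lying along x
- bottle_1_mid (a point): centre of a small capped reagent bottle, 33 mm above its foot, z up its axis; one of five alike of which 3 to 5 are there (others absent). Round body 30 mm across, straight to about 45 mm; cap 26 mm across from 55 to 66 mm, the top; 35 g. Starts standing in the white tray (floor 6 mm above the worktop, rim 17 mm)
- bottle_2_mid (a point): centre of a small capped reagent bottle, 33 mm above its foot, z up its axis; one of five alike of which 3 to 5 are there (others absent). Round body 30 mm across, straight to about 45 mm; cap 26 mm across from 55 to 66 mm, the top; 35 g. Starts standing in the white tray (floor 6 mm above the worktop, rim 17 mm)
- bottle_3_mid (a point): centre of a small capped reagent bottle, 33 mm above its foot, z up its axis; one of five alike of which 3 to 5 are there (others absent). Round body 30 mm across, straight to about 45 mm; cap 26 mm across from 55 to 66 mm, the top; 35 g. Starts standing in the white tray (floor 6 mm above the worktop, rim 17 mm)
- bottle_4_mid (a point): centre of a small capped reagent bottle, 33 mm above its foot, z up its axis; one of five alike of which 3 to 5 are there (others absent). Round body 30 mm across, straight to about 45 mm; cap 26 mm across from 55 to 66 mm, the top; 35 g. Starts standing in the white tray (floor 6 mm above the worktop, rim 17 mm)
- bottle_5_mid (a point): centre of a small capped reagent bottle, 33 mm above its foot, z up its axis; one of five alike of which 3 to 5 are there (others absent). Round body 30 mm across, straight to about 45 mm; cap 26 mm across from 55 to 66 mm, the top; 35 g. Starts standing in the white tray (floor 6 mm above the worktop, rim 17 mm)
- tray: white carrying tray 145 x 185 mm, rim 17 mm above the worktop, fixed, at the left of the shaker; origin at the centre of its underside. A tall monitor stands to its left and behind: come to the tray from the front or from the shaker's side
- timer: white bench timer 67 x 63 x 20 mm lying on the worktop, bystander; origin at its underside
- petri_dish: petri dish with pink agar, 60 mm across, 15 mm high, at the right front of the worktop, bystander; origin at its underside

How it is judged (in metres and radians):
On the way, in this order (a step that is already met when the one before it is completed fails the run):
1. all bottles stand in the row along the fence (x of bottle_1_mid in the frame of bay between -0.02 and 0.0045 m and y of bottle_1_mid in the frame of bay between -0.082 and 0.098 m and z of bottle_1_mid in the frame of bay between 0.028 and 0.038 m and angle between each of bottle_1_mid, bottle_2_mid, bottle_3_mid, bottle_4_mid, bottle_5_mid's own z axis and vertical below 0.12 rad and x of bottle_2_mid in the frame of bay between -0.02 and 0.0045 m and y of bottle_2_mid in the frame of bay between -0.082 and 0.098 m and z of bottle_2_mid in the frame of bay between 0.028 and 0.038 m and x of bottle_3_mid in the frame of bay between -0.02 and 0.0045 m and y of bottle_3_mid in the frame of bay between -0.082 and 0.098 m and z of bottle_3_mid in the frame of bay between 0.028 and 0.038 m and x of bottle_4_mid in the frame of bay between -0.02 and 0.0045 m and y of bottle_4_mid in the frame of bay between -0.082 and 0.098 m and z of bottle_4_mid in the frame of bay between 0.028 and 0.038 m and x of bottle_5_mid in the frame of bay between -0.02 and 0.0045 m and y of bottle_5_mid in the frame of bay between -0.082 and 0.098 m and z of bottle_5_mid in the frame of bay between 0.028 and 0.038 m), for 0.2 s.
2. the rail's fork is on the post and the rail is swung into line against its stop (horizontal distance between rail_fork and pivot_post below 0.006 m and angle between the x axis of rail_mid and the y axis of bay, either way round below 0.022 rad and x of rail_tip in the frame of stop above -0.0165 m and z of rail_mid in the frame of bay below 0.017 m and angle between rail_mid's own z axis and vertical below 0.05 rad), for 0.2 s.
3. the keeper bar lies across fence and rail (all of step 2 and x of keeper_mid in the frame of keeper_place between -0.006 and 0.006 m and y of keeper_mid in the frame of keeper_place between -0.015 and 0.015 m and z of keeper_mid in the frame of keeper_place between -0.003 and 0.003 m and angle between the x axis of keeper_mid and the x axis of bay, either way round below 0.12 rad and angle between keeper_mid's own z axis and vertical below 0.05 rad), for 0.2 s.
At the end, for the whole second after the job is handed in: Every bottle upright on the platform between fence and rail, within 4.5 mm of the channel's middle line and clear of the end blocks; rail fork within 6 mm of home, rail within 1.3 degrees of line, tip within 4.5 mm of its stop; keeper bar flat on both, within 6 mm across and 15 mm along, 7 degrees (all of step 3 and x of bottle_1_mid in the frame of bay between -0.0045 and 0.0045 m and y of bottle_1_mid in the frame of bay between -0.082 and 0.098 m and z of bottle_1_mid in the frame of bay between 0.028 and 0.038 m and angle between each of bottle_1_mid, bottle_2_mid, bottle_3_mid, bottle_4_mid, bottle_5_mid's own z axis and vertical below 0.12 rad and x of bottle_2_mid in the frame of bay between -0.0045 and 0.0045 m and y of bottle_2_mid in the frame of bay between -0.082 and 0.098 m and z of bottle_2_mid in the frame of bay between 0.028 and 0.038 m and x of bottle_3_mid in the frame of bay between -0.0045 and 0.0045 m and y of bottle_3_mid in the frame of bay between -0.082 and 0.098 m and z of bottle_3_mid in the frame of bay between 0.028 and 0.038 m and x of bottle_4_mid in the frame of bay between -0.0045 and 0.0045 m and y of bottle_4_mid in the frame of bay between -0.082 and 0.098 m and z of bottle_4_mid in the frame of bay between 0.028 and 0.038 m and x of bottle_5_mid in the frame of bay between -0.0045 and 0.0045 m and y of bottle_5_mid in the frame of bay between -0.082 and 0.098 m and z of bottle_5_mid in the frame of bay between 0.028 and 0.038 m); the robot touches nothing.
It fails at once if a bystander is moved by more than 3 cm (distance of any of timer, petri_dish from where it was at the start of the episode above 0.03 m).
Of bottle_1, bottle_2, bottle_3, bottle_4, bottle_5 only 3 to 5 are there at a start; the rules pass over those that are not, and their reading is None.
At some moment in a run one of rail may be knocked a few centimetres aside while the robot is not near it.
Once in a run the grip may slacken for a moment while it holds something.
It also fails if it takes over 210 s, if anything falls off the work surface, if the arm or the gripper's body presses on something with over 40 N, if the wrist force passes 120 N, or if a joint passes its speed limit or range.

## Robot

A 6-joint arm with a two-finger parallel gripper is mounted at the origin on a cart in front of the work surface, level with it; the furniture and walls round the work are solid. World frame = base frame: x ahead of the robot, y to its left, z up, the work surface at z = 0. Lengths are in mm, angles in rad, forces in N, time in s.
With the tool pointing down it reaches from about 400 to 825 mm from the base axis. Payload 7 kg.
Tool frame: the origin (TCP) lies at the very end of the fingers, on their centre line; the grasp point (between the pads) lies 19 mm behind it; z points along the fingers, y is the direction in which the jaws open and shut (so a half turn about z gives the same grasp; the last joint's range is limited). The gripper opens to 88 mm and grips with 3 to 60 N. Pads are 19 mm wide; open, the fingers measure 130 mm over their backs; the gripper's body (78 mm by 193 mm) begins 47 mm behind the grasp point.
Start: joints at [-1, 0.359, 0.012, 0, -1.224, -0.288], TCP at [188.329, -648.172, 201.861] pointing down, gripper open.
Joint ranges: [-3.07, 3.07], [-1.43, 2.12], [-1.02, 1.25], [-3.03, 1.67], [-3.05, -0], [-3.03, 3.03]. Speed limits (rad/s): [2.39, 2.39, 3.01, 3.14, 3.14, 3.14].

## Interface

Orientations are given as a unit quaternion [x, y, z, w].
In Python, from plant import bot gives the robot as it stands. Calls block until the motion is done:
- bot.move_ptp(position, orientation): joint-space move of the TCP to a pose.
- bot.line_to(position, velocity=150, ori=None): straight line of the TCP; ori=None keeps the orientation; velocity is the mean speed in mm/s.
- bot.move_joints(angles): joint-space move.
- bot.move_gripper(opening, force=None): finger opening in mm; force is the grip in N (None keeps the last); returns when the fingers have stopped.
- bot.pause(seconds).
- bot.solve_ik(position, orientation): joint angles nearest the present ones, or None.
- bot.read_state(): the state.
- bot.camera(name): name is "side" or "top"; returns the picture (420x560x3 uint8, red, green, blue); there is no depth.
- bot.get_calibration(name): a dict with "fx", "fy", "cx", "cy" (pixels), "view" (4x4, takes a point from world to camera coordinates). Camera axes: x right, y up, looking along -z (the intrinsics and any distortion apply to the point x, -y, -z); pixel columns grow to the right and rows downward; lengths in mm; the calibration is good to about 2 mm. A picture is of the moment at which its call begins. get_calibration takes no time and is no camera call.
A pose or a line that the arm cannot do raises bot.Unreachable and nothing moves.
- bot.close_job(): hands the job in, once; it reports no verdict.
The state is a dict: "t": time; "joint_pos": joint angles; "qvel": joint speeds; "tau": joint torques, N m; "tcp_pos": TCP position; "eef_rot": TCP orientation; "contact_force": force on the tool from outside, world axes, zero at the start; "moment": the same for the moment, N m; "width": finger opening in mm.
Only numpy, scipy, OpenCV 4.12 (cv2) and the standard library are available. Lean on these libraries where they do the work, as an engineer would, in place of code of your own. Each camera call takes 0.05 s, during which the arm holds its last target.

## Working session

There is one attempt and no reset: what is moved stays moved. The work goes in short steps, each a Python script; the robot and the scene stay as the last script left them, time stands still between calls to the robot, and variables do not carry over. Pictures are saved under pics/ and viewed, and the job is handed in when it is done.

```bash
ls -la; mkdir -p pics
python3 - <<'E'
from plant import bot
import cv2,json
import numpy as np
for n in("top","side"):
    im=bot.camera(n); cv2.imwrite(f"pics/{n}0.png",im[:,:,::-1]); c=bot.get_calibration(n); print(n,{k:(np.array(v).round(4).tolist()) for k,v in c.items()})
print(bot.read_state())
E
```

```text
total 12
drwxr-xr-x  3 agent agent 4096 Dec  7 07:23 .
drwxr-xr-x 23 root  root  4096 Dec  7 07:23 ..
drwxr-xr-x  2 agent agent 4096 Dec  7 07:23 pics
top {'fx': 386.1658, 'fy': 386.1658, 'cx': 274.6068, 'cy': 218.5945, 'view': [[0.0123, -0.9999, 0.0083, -130.5477], [0.9914, 0.0133, 0.1303, -518.7293], [-0.1304, 0.0066, 0.9914, -855.9575], [0.0, 0.0, 0.0, 1.0]]}
side {'fx': 470.7386, 'fy': 470.7386, 'cx': 274.5306, 'cy': 216.6249, 'view': [[-0.9969, -0.0771, -0.0145, 523.5086], [0.0412, -0.6715, 0.7398, -148.6645], [-0.0668, 0.737, 0.6726, -1222.4123], [0.0, 0.0, 0.0, 1.0]]}
{'t': 0.1, 'joint_pos': array([-9.99878451e-01,  3.59304070e-01,  1.11526224e-02, -3.11802150e-04,
       -1.22409611e+00, -2.88098028e-01]), 'qvel': array([-5.37182279e-04, -1.01533064e-03,  1.85508171e-03,  2.99603347e-04,
       -2.70144662e-04, -2.02761009e-05]), 'tau': array([-1.09049433e-03, -5.84160948e+01,  2.93750453e+01,  7.01544866e+00,
        1.02289821e-02, -1.69371827e-05]), 'tcp_pos': array([ 188.207069  , -647.73750046,  201.02398532]), 'eef_rot': array([-1.40886515e-01,  9.90025475e-01,  7.20751456e-04, -1.68891817e-04]), 'contact_force': array([-0.33715196,  0.14801054,  0.25477336]), 'moment': array([ 0.02927843, -0.05493205, -0.01414195]), 'width': 87.54982963946978}
```

View pics/top0.png

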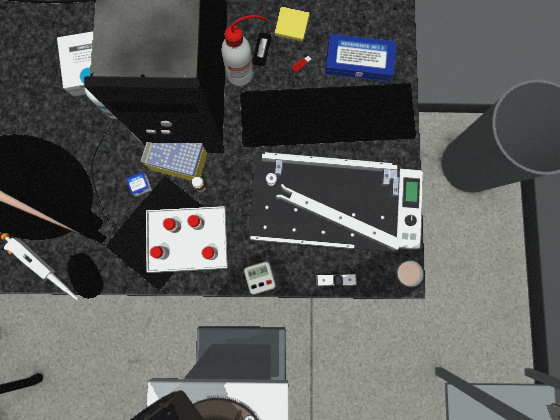

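View pics/side0.png

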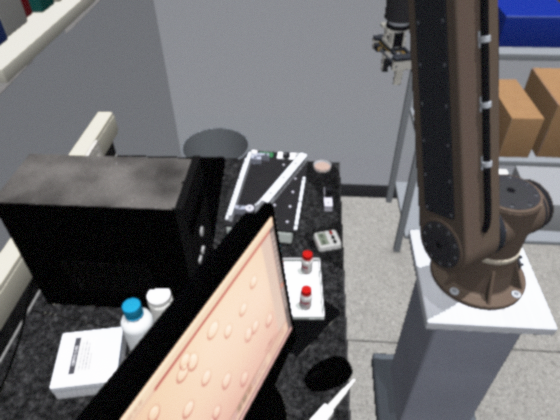

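The top view shows 4 red-capped bottles (near (169,224), (194,220), (157,252) and (208,252)), the rail from about (287,192) to (400,243), the post at (271,179) and the keeper at (336,280). I'll zoom in.

```bash
cat > h.py <<'E'
import numpy as np, cv2
from plant import bot
C={n:bot.get_calibration(n) for n in("top","side")}
def proj(n,P):
    c=C[n];V=np.array(c["view"]);P=np.atleast_2d(P);p=P@V[:3,:3].T+V[:3,3]
    return np.c_[c["cx"]+c["fx"]*p[:,0]/-p[:,2], c["cy"]-c["fy"]*p[:,1]/-p[:,2]]
def cast(n,uv,z):
    c=C[n];V=np.array(c["view"]);uv=np.atleast_2d(np.array(uv,float))
    d=np.c_[(uv[:,0]-c["cx"])/c["fx"],-(uv[:,1]-c["cy"])/c["fy"],-np.ones(len(uv))]@V[:3,:3]
    o=-V[:3,:3].T@V[:3,3]; s=(z-o[2])/d[:,2]
    return o+s[:,None]*d
def crop(im,x0,y0,x1,y1,k,name):
    cv2.imwrite("pics/"+name,cv2.resize(im[y0:y1,x0:x1,::-1],None,fx=k,fy=k,interpolation=cv2.INTER_CUBIC))
E
python3 - <<'E'
from h import *
im=cv2.imread("pics/top0.png")[:,:,::-1]
crop(im,240,145,430,265,4,"c1.png")
crop(im,140,195,370,305,3,"c2.png")
E
```

```text
(no output)
```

View pics/c1.png

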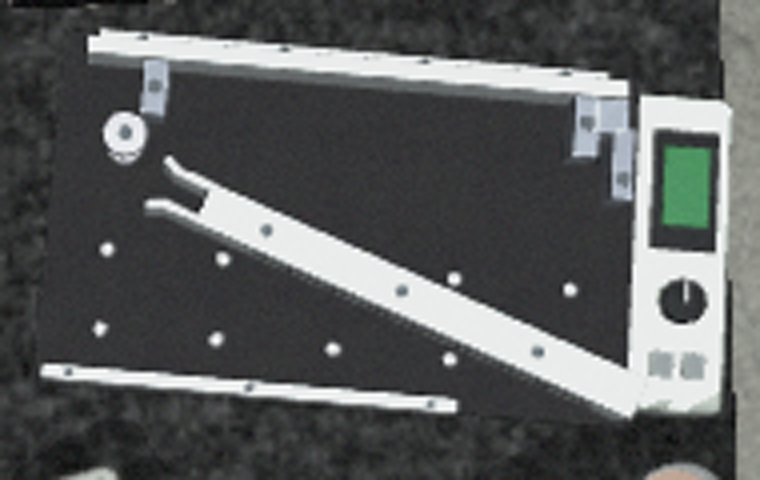

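View pics/c2.png

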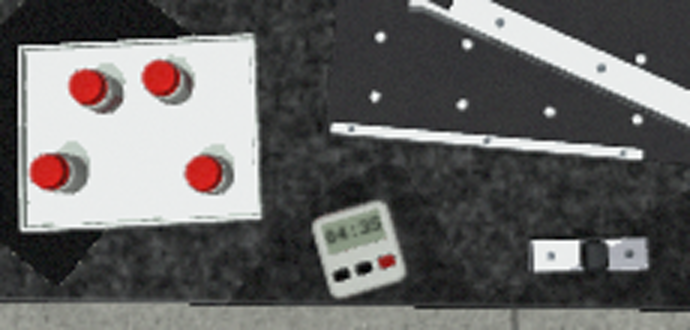

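```bash
cat >> h.py <<'E'
def unc(pts,x0,y0,k): return (np.array(pts,float)+.5)/k-.5+[x0,y0]
def fit2d(S,W):
    S=np.array(S,float)[:,:2];W=np.array(W,float)[:,:2];a=S-S.mean(0);b=W-W.mean(0)
    th=np.arctan2((a[:,0]*b[:,1]-a[:,1]*b[:,0]).sum(),(a*b).sum());R=np.array([[np.cos(th),-np.sin(th)],[np.sin(th),np.cos(th)]])
    t=W.mean(0)-R@S.mean(0);return th,t,W-(S@R.T+t)
E
python3 - <<'E'
from h import *
print("cam", [(-np.array(C[n]["view"])[:3,:3].T@np.array(C[n]["view"])[:3,3]).round(0) for n in C])
f=[("fenceL",(88,45),88,(22,155)),("fenceR",(628,88),88,(22,-145)),("post",(125,133),97,(-29,130)),("lipL",(41,371),67,(-159,165)),("lipR",(457,406),67,(-159,-65)),
("blkL",(143,87),84,None),("Lblk",(155,87),84,(1.5,116)),("cheek",(622,170),84,None)]
f=[x for x in f if x[3]]
W=[cast("top",unc([p],240,145,4),z)[0] for _,p,z,s in f]
S=[s for *_,s in f]
th,t,r=fit2d(S,W);print(th,t);
for a,b in zip(f,r):print(a[0],b.round(1))
# cross-check pixels reprojection
E
```

```text
cam [array([ 404., -118.,  917.]), array([446., 841., 940.])]
-0.07071932776801707 [ 620.67986739 -245.78752198]
fenceL [-0.7 -0.3]
fenceR [0.5 0.1]
post [ 0.3 -0.2]
lipL [-0.2  0.4]
lipR [-0.2  0.3]
Lblk [ 0.3 -0.3]
```

```bash
cat >> h.py <<'E'
TH=-0.07072;T0=np.array([620.68,-245.79])
def sh(x,y): # shaker->world xy
    c,s=np.cos(TH),np.sin(TH);return np.array([c*x-s*y,s*x+c*y])+T0
def ish(w):
    c,s=np.cos(TH),np.sin(TH);d=np.array(w)[:2]-T0;return np.array([c*d[0]+s*d[1],-s*d[0]+c*d[1]])
def q(phi): # tool down, jaws along angle phi
    a=(phi+np.pi/2)/2;return [np.cos(a),np.sin(a),0,0]
def blobs(m,amin=20):
    n,l,s,c=cv2.connectedComponentsWithStats(m.astype(np.uint8));return [(c[i],s[i]) for i in range(1,n) if s[i][4]>=amin]
def caps(im,n="top",roi=None):
    i=im.astype(int);m=(i[...,0]>120)&(i[...,1]<70)&(i[...,2]<70)
    if roi: k=np.zeros_like(m);k[roi[1]:roi[3],roi[0]:roi[2]]=1;m&=k
    return blobs(m,20)
E
python3 - <<'E'
from h import *
im=cv2.imread("pics/top0.png")[:,:,::-1]
for c,s in caps(im,roi=(140,200,240,275)): print("cap",c.round(1),s,cast("top",c,71)[0].round(1))
ims=cv2.imread("pics/side0.png")[:,:,::-1]
for c,s in caps(ims,"side",roi=(280,240,330,320)): print("side",c.round(1),s,cast("side",c,67)[0].round(1))
R=cast("top",unc([(266,230),(402,291),(538,352),(638,391)],240,145,4),88);print("rail holes",R.round(1),[ish(r).round(1) for r in R])
d=R[2]-R[0];print("ang",np.arctan2(d[1],d[0]), "rel", np.arctan2(d[1],d[0])-(TH-np.pi/2))
F=cast("top",unc([(205,192),(180,183)],240,145,4),88);print(F,[ish(r).round(1) for r in F])
K=cast("top",unc([(530,255),(647,254),(594,254)],140,195,3)+0,21);print("keeper",K.round(1),unc([(530,255),(647,254)],140,195,3))
tr=cast("top",unc([(20,46),(254,36),(260,216),(20,231)],140,195,3),17);print("tray",tr.round(0))
print("timer",cast("top",unc([(358,248)],140,195,3),20))
# monitor edge triangulation guess
for z in(100,200,300,400): print(z,cast("top",[105,240],z)[0].round(0),cast("side",[275,208],z)[0].round(0),cast("side",[293,325],z)[0].round(0))
pts=[np.r_[sh(-29,130),97],np.r_[sh(22,155),88],np.r_[sh(22,-145),88],np.r_[sh(-159,165),67]]
print("side proj",proj("side",pts).round(1))
crop(ims,220,140,345,330,3,"c3.png")
E
```

```text
cap [192.8 220.7] [188 216  11  11  93] [508.5  56.7  71. ]
cap [168.7 223.9] [164 219  11  11  95] [500.7 109.5  71. ]
cap [156.  251.9] [151 247  12  11 100] [438.9 134.1  71. ]
cap [207.4 252.5] [202 247  12  12  99] [438.9  22.   71. ]
side [307.  254.3] [302 250  11  10  90] [440.   21.4  67. ]
side [305.8 291. ] [302 287   8   9  61] [439.9 139.1  67. ]
rail holes [[ 550.5 -191.8   88. ]
 [ 517.9 -265.6   88. ]
 [ 485.6 -338.9   88. ]
 [ 465.3 -392.4   88. ]] [array([-73.9,  48.9]), array([-101.1,  -27.1]), array([-128.1, -102.4]), array([-144.7, -157.2])]
ang -1.9857809418261552 rel -0.3442646150312585
[[ 571.06290457 -158.36316361   88.        ]
 [ 575.88030563 -144.65243262   88.        ]] [array([-55.7,  83.7]), array([-51.8,  97.7])]
keeper [[ 382.  -221.5   21. ]
 [ 383.9 -311.2   21. ]
 [ 383.4 -270.5   21. ]] [[316.33333333 279.66666667]
 [355.33333333 279.33333333]]
tray [[539. 178.  17.]
 [549.  -5.  17.]
 [409. -14.  17.]
 [395. 170.  17.]]
timer [[385.7168552  -89.78961197  20.        ]]
100 [461. 234. 100.] [ 531. -113.  100.] [464. 259. 100.]
200 [454. 191. 200.] [521.   0. 200.] [462. 328. 200.]
300 [447. 148. 300.] [511. 114. 300.] [460. 397. 300.]
400 [440. 105. 400.] [501. 228. 400.] [458. 467. 400.]
side proj [[249.5 207.6]
 [229.4 214.5]
 [250.  151.8]
 [295.3 228.8]]
```

View pics/c3.png

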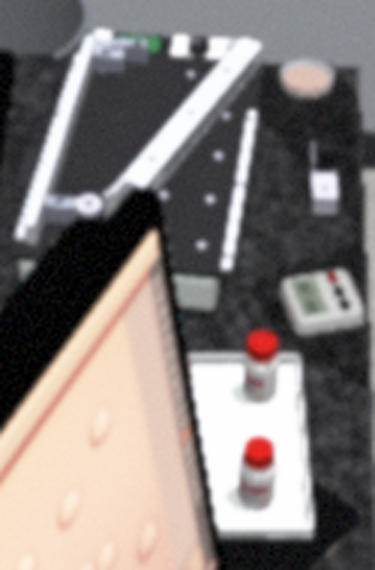

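Run:
```python
from h import *
im=cv2.imread("pics/top0.png")[:,:,::-1]
crop(im,0,120,190,270,4,"c4.png")
i2=cv2.convertScaleAbs(im,alpha=2.5,beta=20);crop(i2,0,120,190,270,4,"c4.png")
```

```text
(no output)
```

View pics/c4.png

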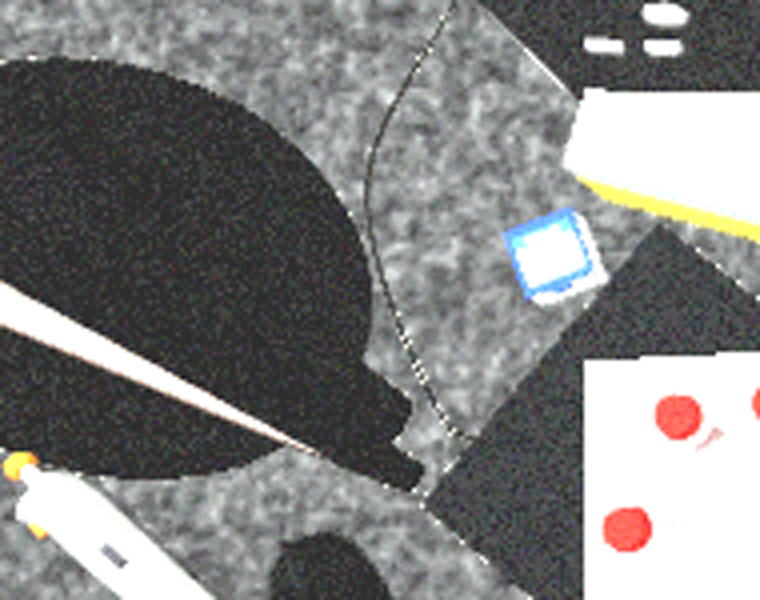

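```bash
cat >> h.py <<'E'
def go(xy,z,phi,v=None):
    """tool-down move, v None -> ptp"""
    p=[float(xy[0]),float(xy[1]),float(z)]
    if v is None: bot.move_ptp(p,q(phi))
    else: bot.line_to(p,velocity=v,ori=q(phi))
def snap(n,name=None):
    im=bot.camera(n)
    if name: cv2.imwrite("pics/"+name,im[:,:,::-1])
    return im
E
python3 - <<'E'
from h import *
for n,p,z,phi in [("b",(438.9,134.1),38,0),("b2",(508.5,56.7),38,0),("place",sh(-1,92),94,TH),("pl",sh(-1,-19),94,TH),("rail",(490,-330),70,np.arctan2(0.404,-0.915)*0-1.98+1.57),("keep",(383,-268),40,0),("keepP",sh(-7,-91),100,TH+np.pi/2)]:
  for k in (0,np.pi):
    j=bot.solve_ik([*map(float,p),float(z)],q(phi+k));print(n,k>0,None if j is None else np.round(j,2))
E
```

```text
b False [ 0.73  0.19 -0.67  0.   -0.72  2.41]
b True [ 0.73  0.19 -0.67  0.   -0.72 -0.73]
b2 False [ 0.5   0.27 -0.55  0.   -0.75  2.65]
b2 True [ 0.5   0.27 -0.55  0.   -0.75 -0.5 ]
place False [ 0.06  0.39 -0.2   0.   -0.98  3.01]
place True [ 0.06  0.39 -0.2   0.   -0.98 -0.13]
pl False None
pl True [-0.12  0.43 -0.13  0.   -1.01  0.04]
rail False [-0.26  0.34 -0.35  0.   -0.89  2.99]
rail True [-0.26  0.34 -0.35  0.   -0.89 -0.15]
keep False [-0.19  0.2  -0.65  0.   -0.73 -2.95]
keep True [-0.19  0.2  -0.65  0.   -0.73  0.19]
keepP False [-0.23  0.46 -0.07  0.   -1.04 -1.42]
keepP True [-0.23  0.46 -0.07  0.   -1.04  1.73]
```

```bash
cat >> h.py <<'E'
PI=np.pi
def pick(xy):
    bot.move_gripper(46,15); go(xy,150,PI); go(xy,60,PI,200); go(xy,38,PI,80)
    bot.move_gripper(20,15); w=bot.read_state()["width"]; go(xy,150,PI,250); return w,bot.read_state()["width"]
def place(ys,x=-1):
    p=sh(x,ys); go(p,190,TH+PI); go(p,115,TH+PI,200); go(p,94.5,TH+PI,50)
    s=bot.read_state(); bot.move_gripper(46); go(p,170,TH+PI,200); return s["width"],s["contact_force"].round(1),s["tcp_pos"].round(1)
E
python3 - <<'E'
from h import *
go((400,-200),250,PI)
print(pick((508.5,56.7)))
snap("top","t1.png");snap("side","s1.png")
s=bot.read_state();print(s["t"],s["tcp_pos"],s["contact_force"])
E
```

```text
(25.047471650423393, 24.872635914171312)
6.1333 [507.59300429  56.40465432 148.94633547] [ 0.46980457 -0.00641751 -0.27175254]
```

View pics/t1.png

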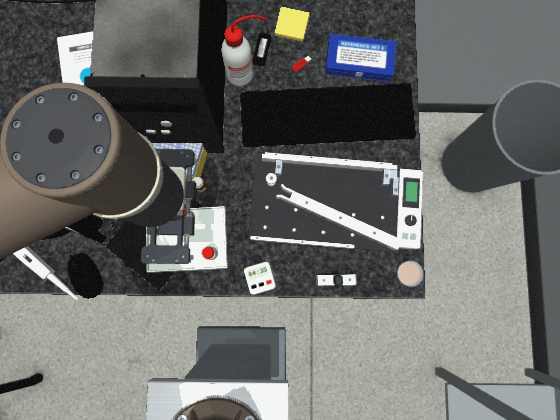

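View pics/s1.png

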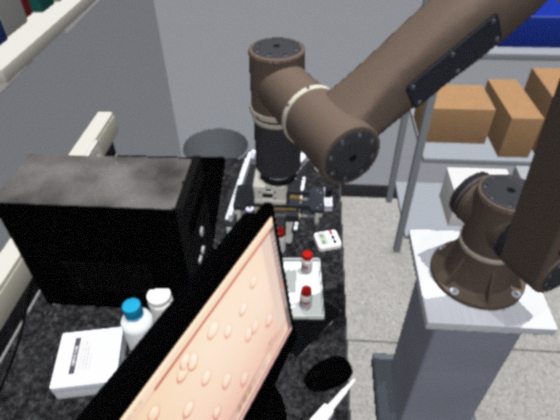

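Run:
```python
from h import *
im=cv2.imread("pics/s1.png")[:,:,::-1]
print(proj("side",[[508,56,178],[508,56,117]]))
crop(im,240,170,350,320,4,"c5.png")
```

```text
[[278.90382596 231.09061999]
 [279.11228969 249.26334769]]
```

View pics/c5.png

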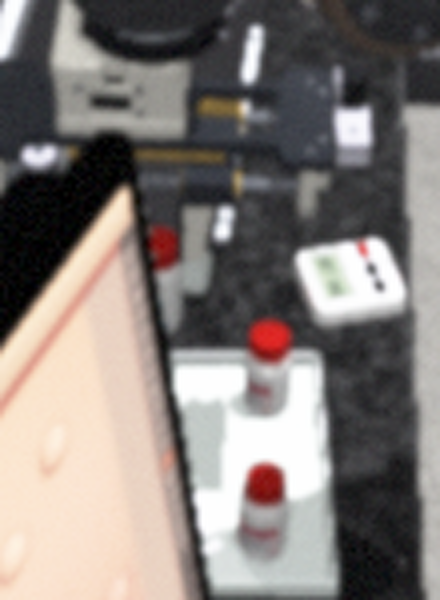

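The bottle hangs upright in the jaws at about (280,232) in the side view. The 25 mm width means it is held by the cap. I'll place it, then grip the others a little higher on the cap.

```bash
cat >> h.py <<'E'
H=40 # TCP above foot
def pick(xy):
    bot.move_gripper(46,20); go(xy,150,PI); go(xy,70,PI,200); go(xy,6+H,PI,80)
    bot.move_gripper(18,20); w=bot.read_state()["width"]; go(xy,150,PI,250); return w,bot.read_state()["width"]
def place(ys,x=-1,h=None):
    h=h or H
    p=sh(x,ys); go(p,192,TH+PI); go(p,62+h+15,TH+PI,200); go(p,62+h+.8,TH+PI,40)
    s=bot.read_state(); bot.move_gripper(46); go(p,170,TH+PI,200); return s["width"],s["contact_force"].round(1),s["tcp_pos"].round(1)
E
python3 - <<'E'
from h import *
print(place(-19,h=32))
print(pick((500.7,109.5)))
im=snap("top","t2.png");crop(im,240,145,430,265,4,"c6.png")
print(place(18))
im=snap("top");print(bot.read_state()["t"])
E
```

```text
(25.01470161615593, array([-0.4,  0.1, -0. ]), array([ 618.2, -264.7,   94.8]))
(18.21907669177402, 18.099585918314204)
(17.744778533559455, array([-0.6, -0.4, -0.2]), array([ 620.9, -227.9,  102.8]))
17.2417
```

View pics/c6.png

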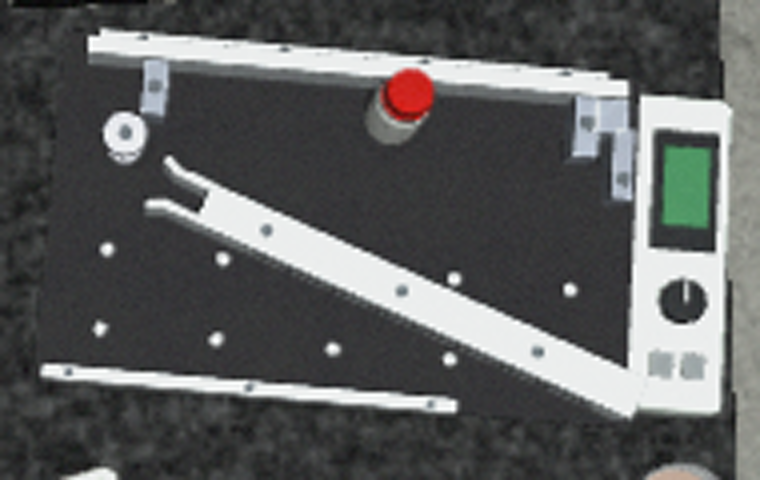

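The first bottle stands at the fence at crop (408,95). The second grasp was empty (width 18), so I'll look at the tray.

Run:
```python
from h import *
im=snap("top","t3.png");snap("side","s3.png")
crop(im,130,190,330,300,4,"c7.png")
for c,s in caps(im,roi=(140,140,420,275)): print("cap",c.round(1),s,cast("top",c,71)[0].round(1))
```

```text
(no output)
```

View pics/t3.png

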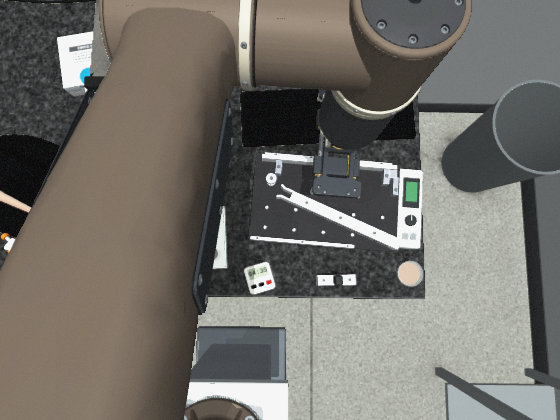

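View pics/s3.png

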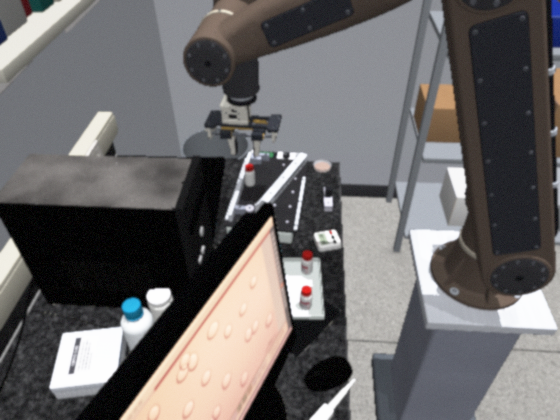

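Run:
```python
from h import *
go((300,-480),260,PI)
im=snap("top","t4.png");snap("side","s4.png")
crop(im,130,190,330,300,4,"c7.png")
for c,s in caps(im,roi=(140,140,420,275)): print("cap",c.round(1),s,cast("top",c,71)[0].round(1))
print(bot.read_state()["t"])
```

```text
cap [342.  168.2] [336 163  13  12 108] [ 632.2 -274.1   71. ]
cap [168.7 223.8] [164 219  11  11  96] [500.8 109.4  71. ]
cap [156.  251.9] [151 247  12  11 100] [438.9 134.1  71. ]
cap [207.5 252.5] [202 247  12  12 100] [439.   21.8  71. ]
18.9833
```

View pics/c7.png

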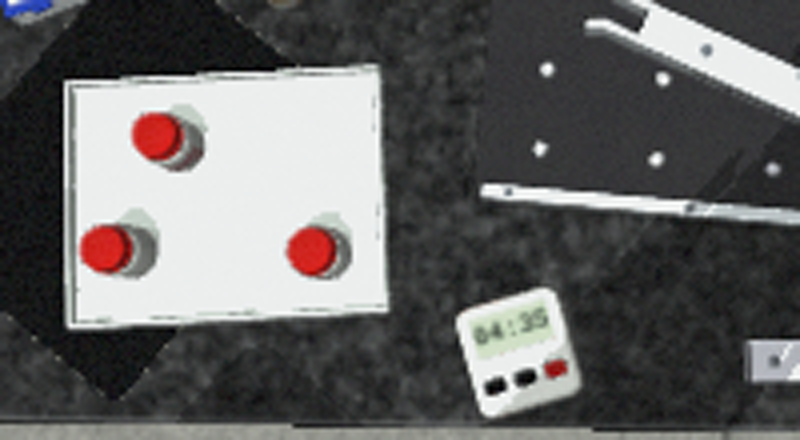

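Run:
```python
from h import *
print(cast("top",[342,168.2],127)[0], sh(-1,-19))
xy=(500.8,109.5)
bot.move_gripper(46,20); go(xy,150,PI); go(xy,70,PI,200); go(xy,40,PI,80)
s=bot.read_state();print(s["tcp_pos"].round(1),s["width"],s["contact_force"].round(1),s["eef_rot"].round(3))
snap("side","s5.png")
bot.move_gripper(18,20);s=bot.read_state();print(s["tcp_pos"].round(1),s["width"],s["contact_force"].round(1))
im=snap("top","t5.png");crop(im,100,120,260,290,4,"c8.png")
```

```text
[ 617.0020287  -263.67411476  127.        ] [ 618.33993937 -264.67184621]
[501.1 109.6  40.5] 46.07717455809436 [-0.3 -0.5  0.9] [ 0.707 -0.707  0.    -0.   ]
[501.  109.6  40.2] 24.956750664452635 [0.9 0.3 1.9]
```

View pics/c8.png

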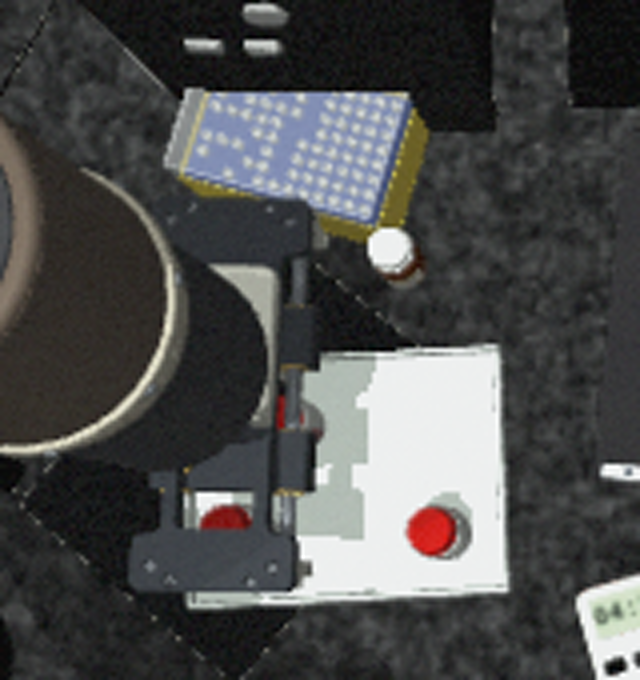

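View pics/s5.png

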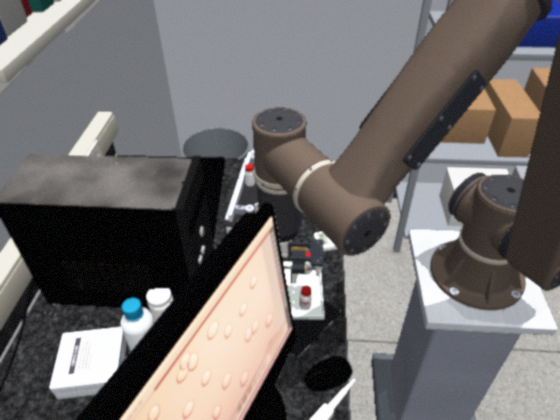

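```bash
sed -i 's/^H=40.*/H=34/' h.py
python3 - <<'E'
from h import *
go((500.8,109.5),150,PI,200);print(bot.read_state()["width"])
print(place(18))
w=pick((439,134.1));print(w)
if w[1]>22: print(place(55))
w=pick((439,21.9));print(w)
if w[1]>22: print(place(92))
go((300,-480),260,PI)
im=snap("top","t6.png");crop(im,240,145,430,265,4,"c9.png");snap("side","s6.png")
for c,s in caps(im,roi=(140,140,420,275)): 
    w=cast("top",c,127)[0];print("cap",c.round(1),s,w.round(1),ish(w).round(1))
print(bot.read_state()["t"])
E
```

```text
24.363766723482335
(24.426510237570398, array([0.7, 0.5, 0.2]), array([ 620.8, -227.8,   96.8]))
(24.75919474874068, 24.483586577198214)
(24.684719920362614, array([-0.2,  0.2, -0.4]), array([ 623.4, -190.9,   96.7]))
(24.577546775536113, 24.548955923442293)
(24.905894335853162, array([-0.2, -0.4, -1.2]), array([ 626.1, -154. ,   96.7]))
cap [289.3 164. ] [283 159  13  12 109] [ 624.4 -152.8  127. ] [-2.8 93. ]
cap [306.6 165.3] [300 160  13  12 110] [ 622.1 -189.1  127. ] [-2.6 56.6]
cap [324.1 166.5] [318 161  13  12 109] [ 620.1 -225.9  127. ] [-2.  19.8]
cap [342.  168.2] [336 163  13  12 108] [ 617.1 -263.8  127. ] [ -2.3 -18.2]
43.375
```

View pics/c9.png

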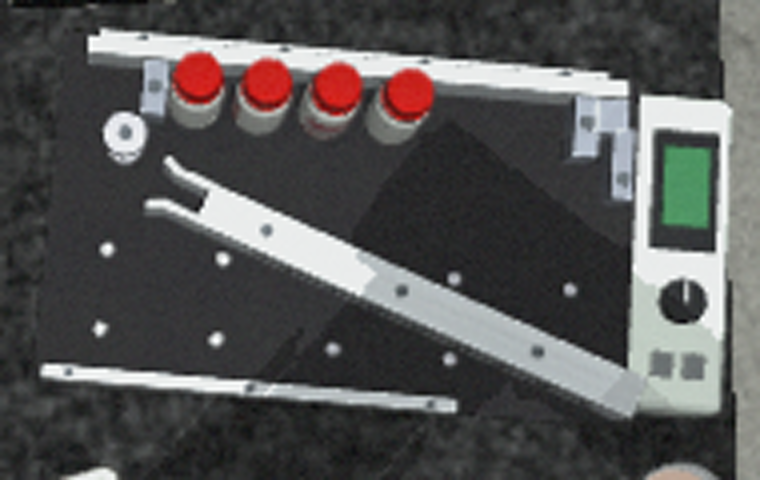

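View pics/s6.png

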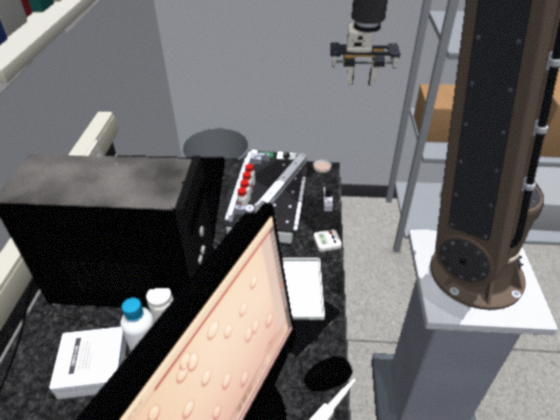

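All four bottles stand upright along the fence, measured at y of about 93, 57, 20 and -18 and x of about -2.5. The rail hasn't moved: its holes are still at crop (266,230), (402,291) and (538,352). Next I'll grip the rail.

```bash
cat >> h.py <<'E'
U=75. # grip point, from rail_mid toward tip
def rail_grip(forkxy,ang): # grip xy for a rail with fork at forkxy and heading ang (fork->tip)
    return np.array(forkxy)+(124+U)*np.array([np.cos(ang),np.sin(ang)])
def rphi(ang): return ang+PI/2+PI
POST=sh(-29,130)
E
python3 - <<'E'
from h import *
R=cast("top",unc([(266,230),(402,291),(538,352)],240,145,4),88)[:,:2]
d=R[2]-R[0];ang=np.arctan2(d[1],d[0]);d/=np.linalg.norm(d);mid=R.mean(0);fork=mid-124*d
n=np.array([-d[1],d[0]]);v=POST-fork;print("ang",ang,"mid",mid,"fork",fork,"post",POST,"along",v@-d,"lat",v@n)
g=mid+U*d;ph=rphi(ang)
bot.move_gripper(42,40);go(g,170,ph);go(g,100,ph,200);go(g,70.5,ph,60)
s=bot.read_state();print(s["tcp_pos"].round(1),s["contact_force"].round(1))
bot.move_gripper(15,40);s=bot.read_state();print(s["t"],s["width"],s["tcp_pos"].round(1),s["contact_force"].round(1))
im=snap("top","t7.png");crop(im,240,145,430,265,4,"c10.png")
E
```

```text
ang -1.9857809418261552 mid [ 517.99971705 -265.42640331] fork [ 567.99352261 -151.9512104 ] post [ 600.93842746 -114.06577932] along 47.95240135342063 lat 14.874133529507167
[ 487.8 -334.1   70.4] [ 0.2 -0.1 -0.1]
46.5583 15.313019073965565 [ 487.8 -334.1   70.5] [1.5 0.2 0. ]
```

View pics/c10.png

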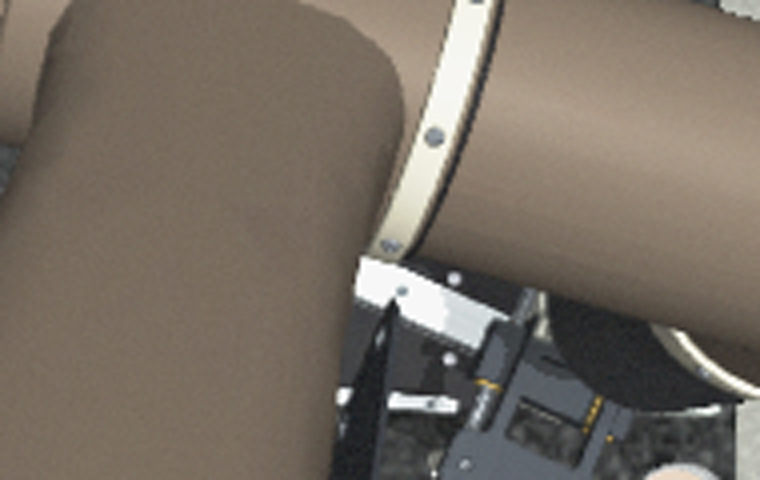

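Run:
```python
from h import *
im=cv2.imread("pics/s6.png")[:,:,::-1];crop(im,320,0,420,110,6,"c11.png")
p=proj("side",[[300,-480,260],[300,-480,279],[300,-480,326],[322,-480,260],[278,-480,260]]);print(p.round(1),((p-[320,0])*6).round(0))
snap("side","s7.png")
im=cv2.imread("pics/s7.png")[:,:,::-1];crop(im,230,110,350,210,6,"c12.png")
a=-1.98578;n=np.array([-np.sin(a),np.cos(a)]);g=np.array([487.8,-334.1])
P=[np.r_[g,70.5],np.r_[g,88],np.r_[g+8*n,70.5],np.r_[g-8*n,70.5]]
p=proj("side",P);print(((p-[230,110])*6).round(0))
```

```text
[[359.9  91.3]
 [360.6  85.5]
 [362.3  70.6]
 [352.5  91.1]
 [367.2  91.5]] [[239. 548.]
 [243. 513.]
 [254. 423.]
 [195. 547.]
 [283. 549.]]
[[388. 352.]
 [388. 325.]
 [374. 348.]
 [402. 357.]]
```

View pics/c11.png

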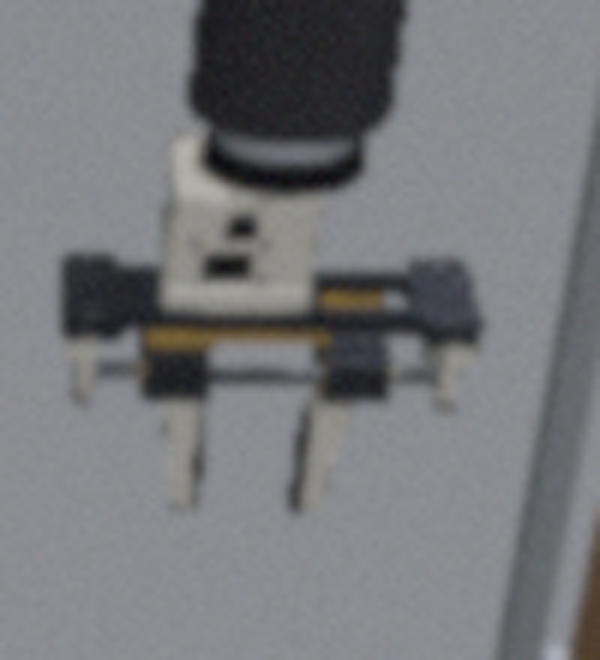

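View pics/c12.png

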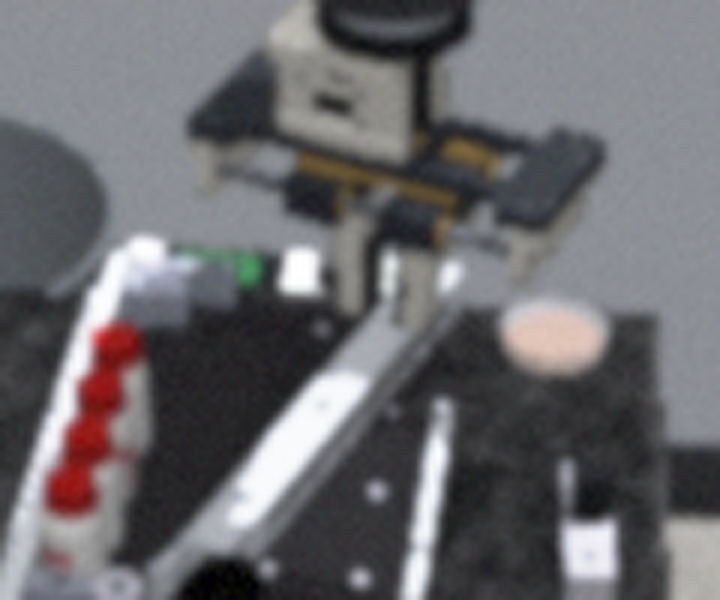

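In the side zoom, the fingertips sit about 6 px (roughly 20 mm or more) above where the reported TCP projects. That explains both empty closes. The fingers are above the rail, so I'll measure the true tip height by a gentle touch on its top at z = 88.

Run:
```python
from h import *
s=bot.read_state();g=s["tcp_pos"][:2];ph=rphi(-1.98578);z=s["tcp_pos"][2]
f0=s["contact_force"];print(f0)
for i in range(16):
    z-=1.0; go(g,z,ph,20); s=bot.read_state()
    df=s["contact_force"]-f0; print(round(z,1),s["tcp_pos"].round(1),df.round(1))
    if abs(df[2])>4: break
```

```text
[ 0.98265777  0.14778091 -0.55516439]
69.5 [ 487.7 -334.    69.4] [-2.3 -0.1  0.3]
68.5 [ 487.7 -334.    68.4] [-0.9  0.1  1.1]
67.5 [ 487.7 -334.    67.4] [-1.1  0.6  0.3]
66.5 [ 487.7 -334.1   66.4] [-1.4 -0.6  0.3]
65.5 [ 487.7 -334.    65.4] [-0.7 -1.2  0.9]
64.5 [ 487.7 -334.    64.4] [-0.7  0.5  0.5]
63.5 [ 487.9 -334.1   63.7] [-1.3  0.   2. ]
62.5 [ 487.9 -334.2   63.6] [-2.7  1.8 10.4]
```

Contact came at TCP z ≈ 63.8, so the real fingertips sit about 24 mm above the reported TCP. I'll apply that offset and regrip nearer the rail's tip (U = 95 mm), which keeps the gripper body clear of the bottles.

```bash
cat >> h.py <<'E'
OFF=24.
U=95.
ANG0=-1.98578
E
python3 - <<'E'
from h import *
s=bot.read_state();g=s["tcp_pos"][:2];ph=rphi(ANG0)
go(g,90,ph,100); bot.move_gripper(42,40)
d=np.array([np.cos(ANG0),np.sin(ANG0)]);mid=np.array([518.,-265.43]);g=mid+U*d
go(g,90,ph,100);f0=bot.read_state()["contact_force"]
for z in (70,62,56,51,47.5):
    go(g,z,ph,40);s=bot.read_state();df=s["contact_force"]-f0;print(z,s["tcp_pos"].round(1),df.round(1))
    if np.linalg.norm(df)>8: break
else:
    bot.move_gripper(15,40);s=bot.read_state();print(s["t"],s["width"],s["tcp_pos"].round(1),(s["contact_force"]-f0).round(1))
snap("side","s8.png")
crop(cv2.imread("pics/s8.png")[:,:,::-1],230,110,350,210,6,"c13.png")
E
```

```text
70 [ 479.8 -352.4   69.9] [ 1.2 -0.8  0.9]
62 [ 479.4 -352.3   61.7] [ 2.1 -2.1  0. ]
56 [ 479.5 -352.3   55.6] [ 1.2 -0.5 -1.2]
51 [ 479.5 -352.3   50.7] [ 0.7  0.2 -0.5]
47.5 [ 479.5 -352.3   47.2] [ 0.6 -0.9 -0.6]
52.4 23.286910825087265 [ 479.7 -352.3   47.6] [ 0.4 -1.1  0. ]
```

View pics/c13.png

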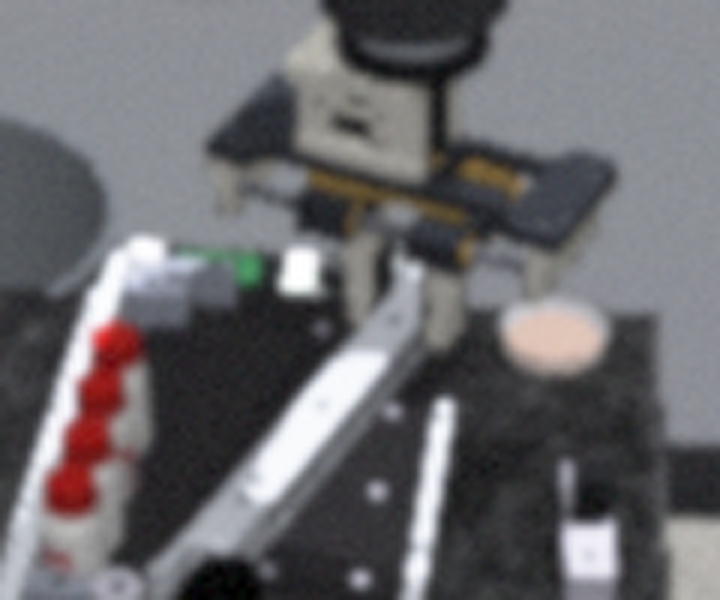

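Run:
```python
from h import *
ph=rphi(ANG0);g=rail_grip(POST,ANG0);d=np.array([np.cos(ANG0),np.sin(ANG0)])
s=bot.read_state();z=47.8;f0=s["contact_force"];print("home grip",g)
def st(tag):
    s=bot.read_state();df=s["contact_force"]-f0;print(tag,s["tcp_pos"].round(1),"F along",round(float(df[:2]@d),1),"lat",round(float(df[:2]@[-d[1],d[0]]),1),"z",df[2].round(1),"w",s["width"].round(1));return df
go(g+48*d,z,ph,40);st("lat")
for b in (30,20,12,6,4,2,1,0,-1,-2,-3,-4):
    go(g+b*d,z,ph,40 if b>6 else 15);df=st(b)
    if df[:2]@d>12: break
print(bot.read_state()["t"])
snap("side","s9.png");snap("top","t9.png")
crop(cv2.imread("pics/s9.png")[:,:,::-1],220,130,340,230,6,"c14.png")
```

```text
home grip [ 512.64310478 -314.47769512]Traceback (most recent call last):
  File "<stdin>", line 6, in <module>
  File "<stdin>", line 5, in st
AttributeError: 'float' object has no attribute 'round'
```

```bash
cat >> h.py <<'E'
def st(tag,f0,d):
    s=bot.read_state();df=s["contact_force"]-f0;print(tag,s["tcp_pos"].round(1),"F along",round(float(df[:2]@d),1),"lat",round(float(df[:2]@[-d[1],d[0]]),1),"z",round(float(df[2]),1),"w",round(float(s["width"]),1));return df
E
python3 - <<'E'
from h import *
ph=rphi(ANG0);g=rail_grip(POST,ANG0);d=np.array([np.cos(ANG0),np.sin(ANG0)])
z=47.8;f0=np.zeros(3)
st("lat",f0,d)
for b in (30,20,12,6,4,2,1,0,-1,-2,-3,-4):
    go(g+b*d,z,ph,40 if b>6 else 15);df=st(b,f0,d)
    if df[:2]@d>12: break
print(bot.read_state()["t"])
snap("side","s9.png");snap("top","t9.png")
crop(cv2.imread("pics/s9.png")[:,:,::-1],220,130,340,230,6,"c14.png")
E
```

```text
lat [ 493.3 -358.5   47.6] F along 0.9 lat -0.9 z -0.0 w 23.5
30 [ 500.8 -341.4   47.7] F along -2.1 lat 0.0 z -3.0 w 23.9
20 [ 504.9 -332.4   47.8] F along -1.7 lat -0.1 z -3.1 w 23.6
12 [ 508.1 -325.1   47.8] F along -0.8 lat -0.2 z -2.5 w 23.7
6 [ 510.3 -319.8   47.8] F along -0.7 lat -0.3 z -2.8 w 23.6
4 [ 511.1 -318.    47.8] F along -1.5 lat 0.8 z -3.6 w 23.8
2 [ 511.9 -316.2   47.8] F along 0.0 lat 0.3 z -2.7 w 23.6
1 [ 512.3 -315.3   47.8] F along -0.2 lat 0.0 z -3.4 w 23.5
0 [ 512.6 -314.4   47.8] F along 0.5 lat 0.9 z -2.7 w 23.8
-1 [ 512.8 -314.    47.9] F along 3.1 lat -0.5 z -2.3 w 23.6
-2 [ 512.6 -313.8   47.9] F along 10.3 lat 0.6 z -2.8 w 23.3
-3 [ 512.5 -313.6   48. ] F along 14.4 lat 1.3 z -2.4 w 23.9
56.6917
```

View pics/c14.png

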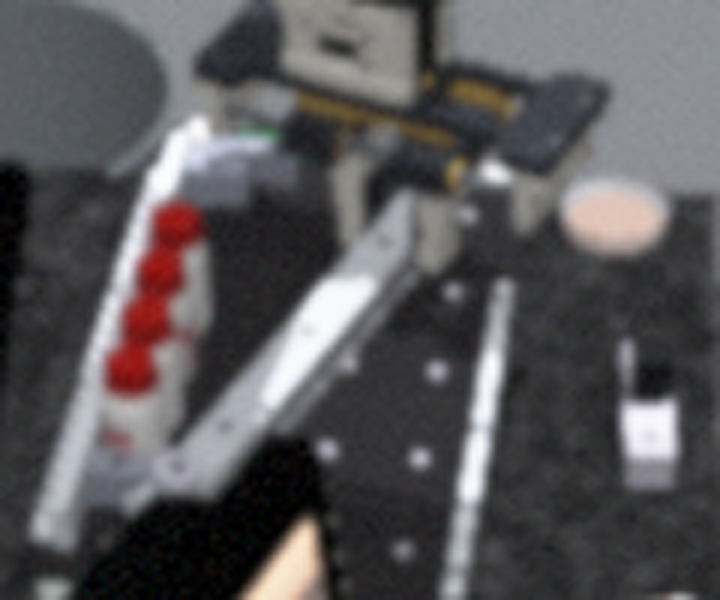

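View pics/t9.png

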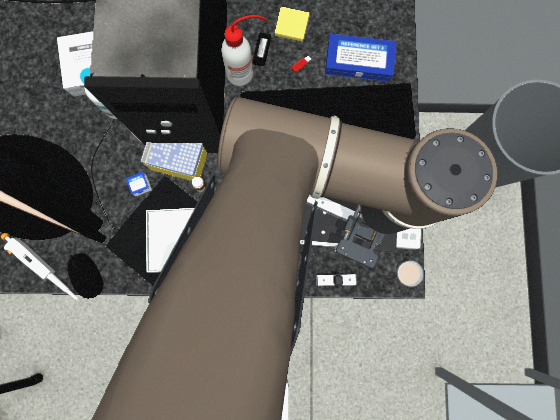

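The fork bottomed on the post within about 1 mm of the predicted place, with 14 N of resistance along the rail. Next is the swing about the post.

Run:
```python
from h import *
f0=np.zeros(3);A1=TH-PI/2;z=47.4
def to(a,b=-0.8,v=40):
    d=np.array([np.cos(a),np.sin(a)]);go(rail_grip(POST,a)+b*d,z,rphi(a),v);return st(round(a-A1,3),f0,d)
for a in np.linspace(ANG0,A1-0.03,9):
    df=to(a)
    if np.linalg.norm(df)>25: break
else:
    for a in A1+np.array([-0.02,-0.012,-0.006,-0.002,0.002,0.006,0.01]):
        df=to(a,v=10);d=np.array([np.cos(a),np.sin(a)])
        if abs(df[:2]@[-d[1],d[0]])>10: break
print(bot.read_state()["t"])
snap("side","s10.png");crop(cv2.imread("pics/s10.png")[:,:,::-1],220,130,340,230,6,"c15.png")
```

```text
-0.344 [ 512.9 -314.    47.6] F along 4.4 lat -0.2 z -1.2 w 23.9
-0.305 [ 521.3 -317.5   47.6] F along 5.8 lat -0.2 z -1.3 w 23.8
-0.266 [ 529.4 -320.5   47.6] F along 5.8 lat -0.0 z -0.6 w 23.4
-0.226 [ 537.6 -323.2   47.6] F along 6.7 lat -0.2 z -1.5 w 23.9
-0.187 [ 545.8 -325.5   47.6] F along 6.6 lat -0.3 z -0.8 w 23.5
-0.148 [ 554.1 -327.5   47.6] F along 5.1 lat -0.7 z -1.0 w 23.8
-0.109 [ 562.6 -329.2   47.6] F along 5.4 lat -0.5 z -0.5 w 23.7
-0.069 [ 571.  -330.6   47.6] F along 5.2 lat 0.2 z -1.6 w 23.4
-0.03 [ 579.5 -331.6   47.6] F along 5.2 lat 0.2 z -0.6 w 23.2
-0.02 [ 581.  -331.7   47.6] F along 6.2 lat -2.2 z 0.0 w 23.6
-0.012 [ 582.8 -332.    47.6] F along 6.3 lat -2.4 z -0.6 w 23.5
-0.006 [ 584.  -332.    47.6] F along 4.8 lat -1.8 z 0.1 w 23.7
-0.002 [ 584.9 -332.1   47.6] F along 5.4 lat -1.6 z -0.8 w 23.5
0.002 [ 585.4 -332.1   47.6] F along 5.6 lat -3.1 z 1.2 w 23.8
0.006 [ 585.4 -332.1   47.6] F along 5.1 lat -7.0 z 2.6 w 23.7
0.01 [ 585.4 -332.1   47.6] F along 4.4 lat -8.8 z 4.3 w 23.6
61.95
```

View pics/c15.png

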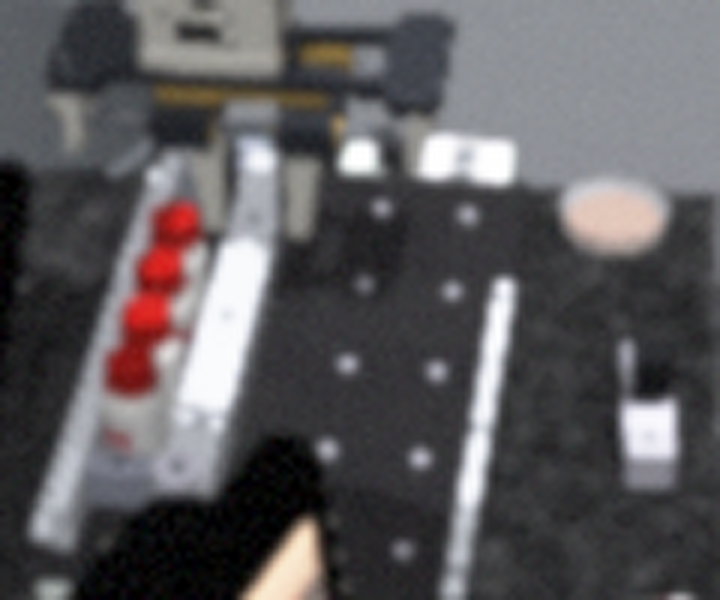

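Run:
```python
from h import *
A1=TH-PI/2;a=A1+0.004;d=np.array([np.cos(a),np.sin(a)]);g=rail_grip(POST,a)-0.3*d
go(g,47.4,rphi(a),10)
bot.move_gripper(36);go(g,80,rphi(a),60);go(g,160,rphi(a),200);go((300,-480),250,PI)
im=snap("top","t11.png");snap("side","s11.png");crop(im,240,145,430,305,4,"c16.png")
for c,s in caps(im,roi=(240,140,420,275)): 
    w=cast("top",c,127)[0];print("cap",w.round(1),ish(w).round(1))
print(bot.read_state()["t"])
```

```text
cap [ 624.5 -152.8  127. ] [-2.8 93. ]
cap [ 621.9 -188.9  127. ] [-2.8 56.9]
cap [ 620.  -226.1  127. ] [-2.1 19.6]
cap [ 617.  -263.7  127. ] [ -2.4 -18.1]
65.4
```

View pics/c16.png

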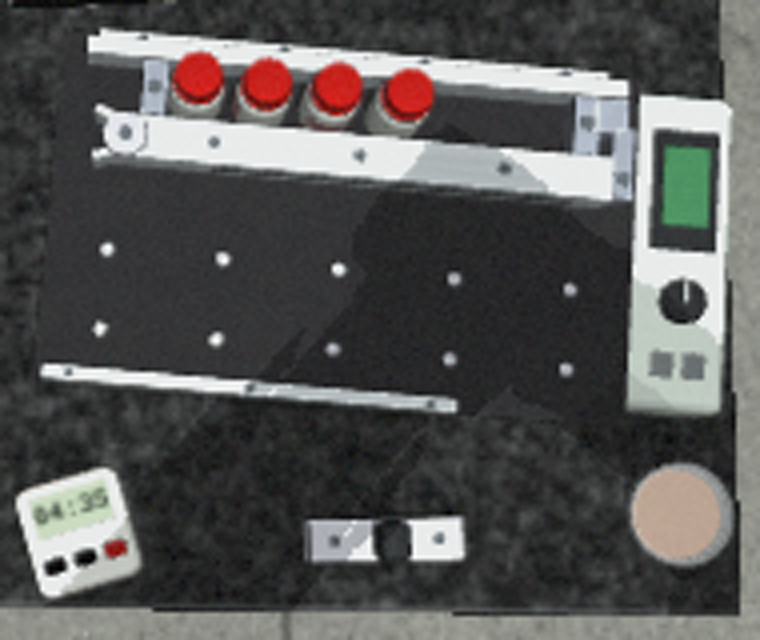

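Run:
```python
from h import *
R=cast("top",unc([(214,142),(360,155),(505,168)],240,145,4),88);print("rail",[ish(r).round(1) for r in R])
d=R[2]-R[0];print("ang err",np.arctan2(d[1],d[0])-(TH-PI/2))
K=cast("top",unc([(334,541),(439,538),(306,542),(465,537)],240,145,4),21);print("keeper",K.round(1));
for i,j in((0,1),(2,3)):
    e=K[j]-K[i];print((K[i]+K[j])[:2]/2,np.linalg.norm(e),np.arctan2(e[1],e[0])+PI/2)
print("handle top",cast("top",unc([(393,540)],240,145,4),53))
im=cv2.imread("pics/t11.png")
m=(im.max(2)<45);print(im[279:282,334:343].max(2))
crop(im[:,:,::-1],305,265,370,295,10,"c17.png")
s=cv2.imread("pics/s11.png")[:,:,::-1];crop(s,305,165,350,220,10,"c18.png");print((proj("side",[[383,-267,53],[383,-267,21]])-[305,165])*10)
```

```text
rail [array([-27.4,  80.9]), array([-27.9,   0.5]), array([-28.4, -79.3])]
ang err -0.006098564084289659
keeper [[ 381.8 -237.1   21. ]
 [ 384.2 -297.5   21. ]
 [ 381.  -221.    21. ]
 [ 384.9 -312.4   21. ]]
[ 382.97391627 -267.26387245] 60.425217426153246 0.0402786834933746
[ 382.96770868 -266.70566928] 91.5128686578207 0.043110112297652936
handle top [[ 383.50252947 -265.52254199   53.        ]]
[[28 26 41 61 65 60 55 54 92]
 [28 35 57 61 65 60 57 55 90]
 [22 34 61 62 66 60 60 58 50]]
[[234.85409906 230.23526043]
 [228.26310858 312.43849432]]
```

View pics/c17.png

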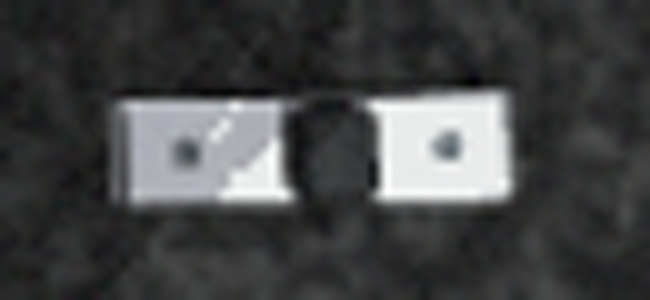

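View pics/c18.png

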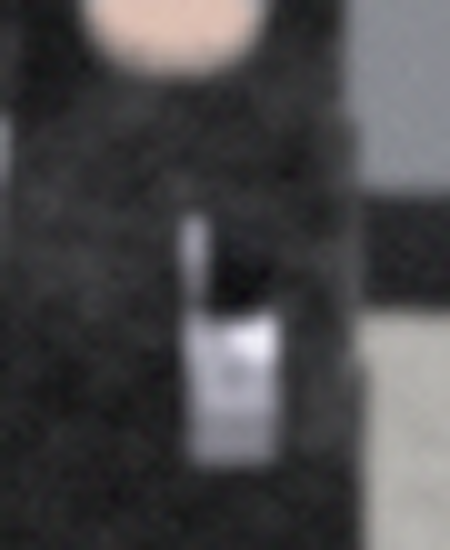

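Run:
```python
from h import *
im=cv2.imread("pics/t11.png")[:,:,::-1]
crop(im,258,163,308,193,14,"c19.png");crop(im,375,163,415,203,14,"c20.png")
for n,(x,y),z in [("forkpt",(-29,130),88),("mouth",(-29,152),88),("tip",(-29,-134),88),("mid",(-29,6),88),("posthead",(-29,130),97),("stop",(-17,-124),84)]:
    u=proj("top",[np.r_[sh(x,y),z]])[0];print(n,u.round(1),((u+.5-[258,163])*14).round(0),((u+.5-[375,163])*14).round(0))
```

```text
forkpt [270.8 179. ] [186. 231.] [-1452.   231.]
mouth [260.8 178.1] [ 46. 219.] [-1592.   219.]
tip [390.7 189. ] [1865.  371.] [227. 371.]
mid [327.1 183.7] [974. 296.] [-664.  296.]
posthead [270.8 178. ] [186. 217.] [-1452.   217.]
stop [385.9 183.7] [1797.  296.] [159. 296.]
```

View pics/c19.png

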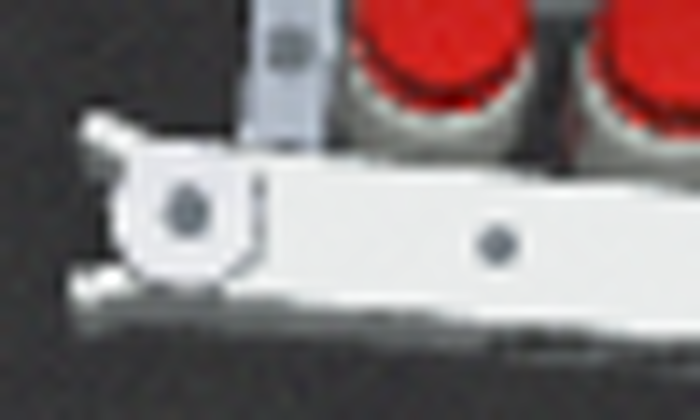

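View pics/c20.png

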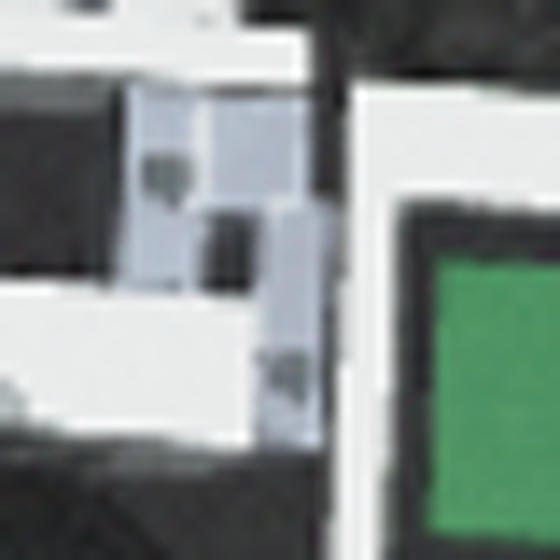

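Hole, tip, mouth and slot floor all read the rail about 5 mm short of fully on the post, close to the 6 mm limit. I'll regrip it and push it home along its length.

Run:
```python
from h import *
A1=TH-PI/2;a=A1;d=np.array([np.cos(a),np.sin(a)]);g=rail_grip(POST,a)
bot.move_gripper(36,50);go(g,160,rphi(a));go(g,80,rphi(a),150);go(g,47.4,rphi(a),50)
f0=bot.read_state()["contact_force"]
bot.move_gripper(15,55);st("grip",f0,d)
for b in (-1,-2,-3,-4,-5,-6,-7,-8):
    go(g+b*d,47.4,rphi(a),15);df=st(b,f0,d)
    if df[:2]@d>18: break
print(bot.read_state()["t"])
snap("top","t12.png");snap("side","s12.png")
crop(cv2.imread("pics/s12.png")[:,:,::-1],220,150,320,220,8,"c21.png")
```

```text
grip [ 585.8 -332.6   47.8] F along -0.4 lat 0.1 z 0.0 w 23.4
-1 [ 585.8 -331.9   47.8] F along 1.4 lat 0.4 z 2.4 w 23.8
-2 [ 585.8 -330.9   47.7] F along 3.4 lat 0.8 z 2.5 w 23.5
-3 [ 585.9 -329.9   47.8] F along 4.4 lat -0.3 z 5.2 w 23.2
-4 [ 585.9 -328.8   47.7] F along 4.9 lat -0.6 z 5.7 w 23.5
-5 [ 586.  -327.8   47.8] F along 5.4 lat -0.8 z 4.5 w 23.2
-6 [ 586.1 -327.    47.7] F along 6.1 lat 0.2 z 4.7 w 23.3
-7 [ 586.  -326.9   47.8] F along 11.1 lat 0.9 z 4.0 w 23.6
-8 [ 586.  -326.8   47.8] F along 13.6 lat 1.4 z 1.1 w 23.6
70.7333
```

View pics/c21.png

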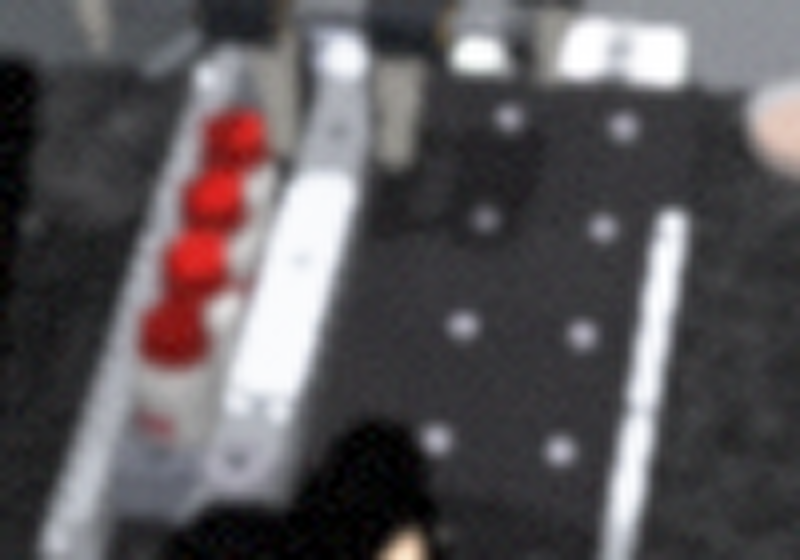

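The rail slid about 5.7 mm and then met the post firmly. I'll release it and check.

Run:
```python
from h import *
A1=TH-PI/2;a=A1;d=np.array([np.cos(a),np.sin(a)]);n=np.array([-d[1],d[0]]);g=rail_grip(POST,a)
for k in (0.5,1.5): go(g-6*d+k*n,47.4,rphi(a),15);df=st(k,np.zeros(3),d)
go(g-5.9*d+0.3*n,47.4,rphi(a),15);st("rel",np.zeros(3),d)
bot.move_gripper(36);go(g-5.9*d,80,rphi(a),60);go(g-5.9*d,160,rphi(a),200);go((300,-480),250,PI)
im=snap("top","t13.png");snap("side","s13.png");crop(im,240,145,430,305,4,"c22.png");crop(im,258,163,308,193,14,"c23.png");crop(im,375,163,415,203,14,"c24.png")
print(bot.read_state()["t"])
```

```text
0.5 [ 586.  -327.    47.8] F along 5.7 lat -1.5 z 6.0 w 23.2
1.5 [ 586.  -327.    47.7] F along 5.4 lat -5.8 z 8.7 w 23.7
rel [ 586.  -327.    47.8] F along 4.4 lat -1.1 z 5.2 w 23.4
74.7333
```

View pics/c22.png

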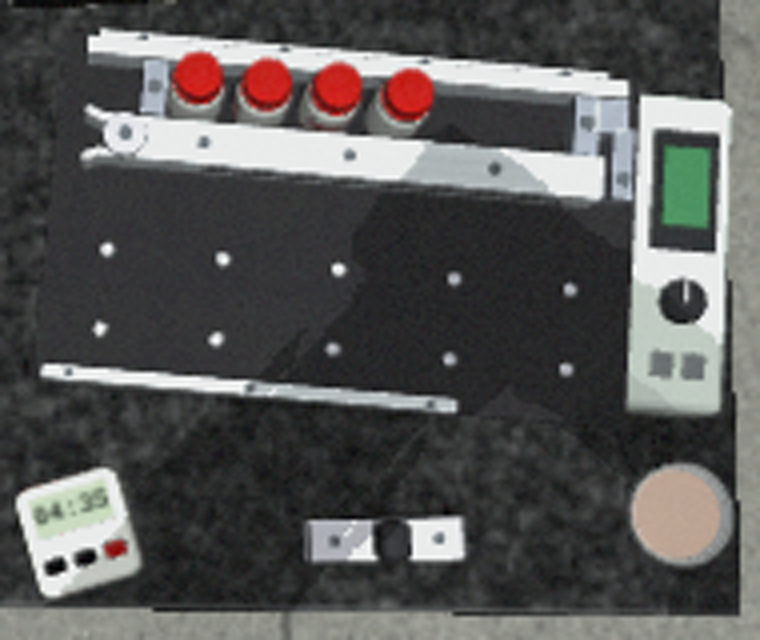

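View pics/c23.png

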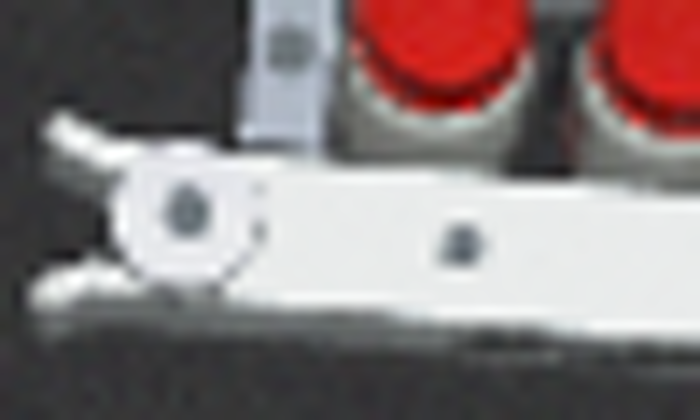

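View pics/c24.png

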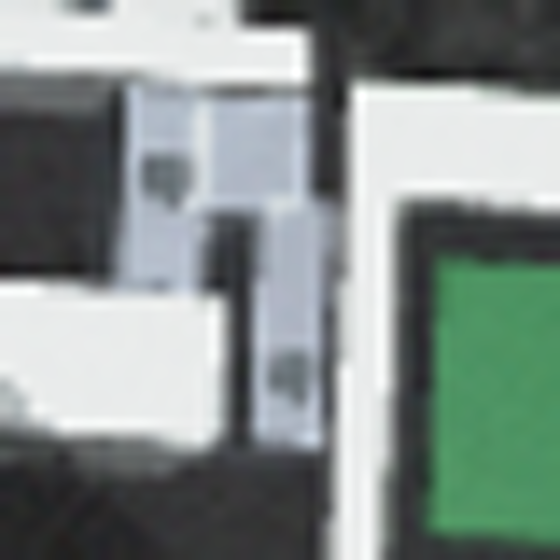

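The rail is home: mouth px 45 against 46 expected, tip 222 against 227, with a gap at the cheek. Now the keeper.

Run:
```python
from h import *
print("rail centre by TCP at release (expect x -29):",ish((586.0,-327.0)))
k=(383.2,-266.6);ph=PI/2+0.041
bot.move_gripper(40,40);go(k,120,ph);print(bot.read_state()["joint_pos"].round(2))
go(k,40,ph,150);f0=bot.read_state()["contact_force"]
for z in (20,10,5,2.5):
    go(k,z,ph,30);df=st(z,f0,np.array([1.,0]))
    if abs(df[2])>6: break
else:
    bot.move_gripper(8,40);st("grip",f0,np.array([1.,0]))
    go(k,60,ph,60);st("up",f0,np.array([1.,0]))
snap("side","s14.png");crop(cv2.imread("pics/s14.png")[:,:,::-1],280,130,380,230,6,"c25.png")
```

```text
rail centre by TCP at release (expect x -29): [-28.85492812 -83.45753185]
[-0.18  0.09 -0.55  0.   -0.93 -1.34]
20 [ 383.3 -266.6   20. ] F along -1.2 lat 0.8 z -0.3 w 40.0
10 [ 383.  -266.6    9.8] F along -0.8 lat 1.8 z -0.4 w 40.0
5 [ 383.  -266.6    4.8] F along -1.5 lat 1.2 z -0.2 w 40.1
2.5 [ 383.1 -266.6    2.4] F along -1.4 lat 1.3 z 0.4 w 39.8
grip [ 383.2 -266.6    2.5] F along -1.4 lat 0.9 z 0.0 w 17.5
up [ 382.9 -266.5   59.6] F along -1.1 lat 0.8 z -1.6 w 17.6
```

View pics/c25.png

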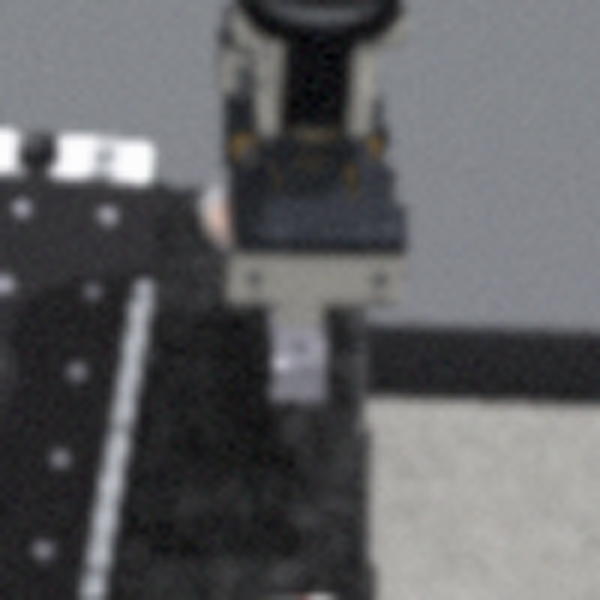

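Run:
```python
from h import *
k=(383.2,-266.6);go(k,170,PI/2+0.041,150)
p=sh(-7,-91);ph=TH+PI;go(p,170,ph);ex=np.array([np.cos(TH),np.sin(TH)])
go(p,105,ph,120);f0=bot.read_state()["contact_force"];st("pre",f0,ex)
for z in (95,90,86,83,81,79.5,78.5,77.5,76.8,76.2):
    go(p,z,ph,25);df=st(z,f0,ex)
    if df[2]>8 or np.linalg.norm(df)>18: break
print(bot.read_state()["t"])
snap("side","s15.png");crop(cv2.imread("pics/s15.png")[:,:,::-1],220,120,320,210,7,"c26.png")
```

```text
pre [ 607.7 -336.3  105.8] F along 0.0 lat 0.0 z 0.0 w 17.5
95 [ 607.2 -336.1   94.9] F along 0.9 lat -0.2 z -0.0 w 18.1
90 [ 607.1 -336.    89.7] F along 1.0 lat -0.9 z -0.6 w 17.7
86 [ 607.1 -336.    85.7] F along 0.5 lat -0.8 z -0.4 w 17.8
83 [ 607.1 -336.    82.8] F along 1.7 lat 0.2 z 0.0 w 17.7
81 [ 607.2 -336.    80.8] F along 1.0 lat 1.2 z -1.2 w 17.8
79.5 [ 607.2 -336.    79.4] F along 0.4 lat -0.1 z -0.3 w 17.4
78.5 [ 607.2 -336.1   78.4] F along -0.0 lat -0.5 z -0.0 w 17.8
77.5 [ 607.4 -336.1   77.6] F along 1.1 lat 0.1 z 0.3 w 17.7
76.8 [ 607.5 -336.2   77.6] F along -0.2 lat 2.0 z 6.0 w 18.0
76.2 [ 607.5 -336.2   77.6] F along -2.3 lat 2.0 z 9.7 w 17.9
86.9333
```

View pics/c26.png

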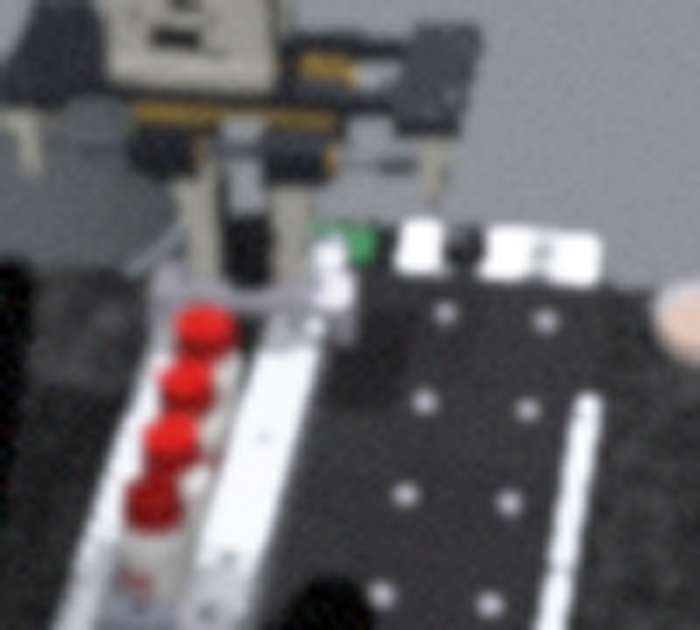

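It seated at TCP z 77.6 against 77.5 predicted. Releasing and checking.

Run:
```python
from h import *
p=sh(-7,-91);ph=TH+PI
go(p,77.4,ph,10);bot.move_gripper(40);go(p,130,ph,60);go(p,170,ph,150);go((300,-480),250,PI)
im=snap("top","t16.png");s=snap("side","s16.png");crop(im,240,145,430,295,4,"c27.png");crop(s,220,130,320,220,7,"c28.png")
for c,q_ in caps(im,roi=(240,140,420,275)): 
    w=cast("top",c,127)[0];print("cap",ish(w).round(1))
print(bot.read_state()["t"])
```

```text
cap [-2.9 93.2]
cap [-2.9 56.6]
cap [-2.1 19.7]
cap [ -2.3 -18.2]
90.7333
```

View pics/c27.png

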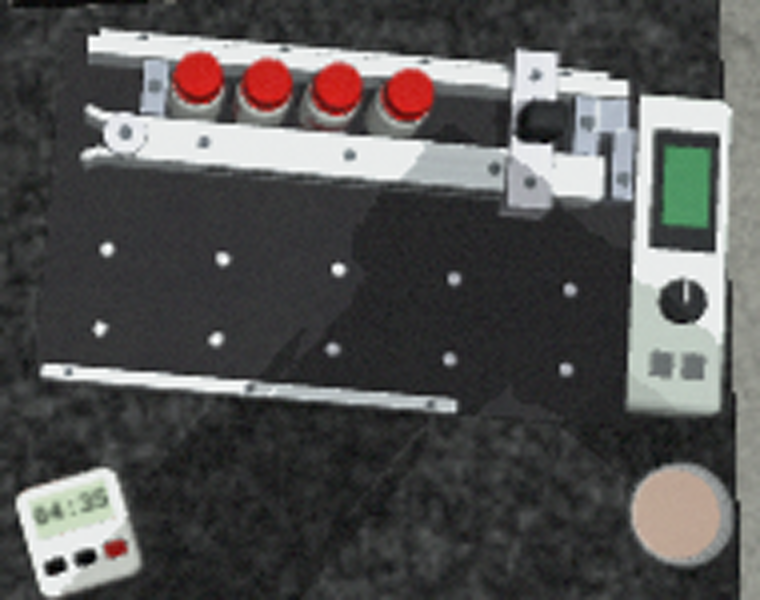

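View pics/c28.png

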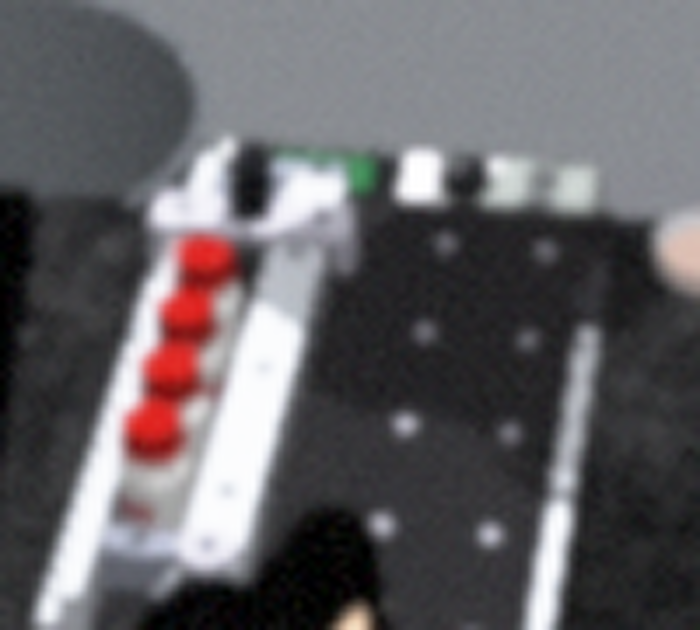

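Run:
```python
from h import *
K=cast("top",unc([(536,75),(530,182)],240,145,4),96);m=K.mean(0);e=K[0]-K[1];print("keeper",ish(m).round(1),"len",np.linalg.norm(e).round(1),"yaw err",np.arctan2(e[1],e[0])-TH)
R=cast("top",unc([(204,142),(349,155),(494,169)],240,145,4),88);d=R[2]-R[0];print("rail",[ish(r).round(1) for r in R],"ang err",np.arctan2(d[1],d[0])-(TH-PI/2))
print("tip x vs -29:",(ish(R[1])+ (ish(R[2])-ish(R[0]))/160*140).round(1))
```

```text
keeper [ -6.9 -91.6] len 59.9 yaw err -0.004877654307555074
rail [array([-27.9,  86.4]), array([-28.4,   6.5]), array([-29.5, -73.3])] ang err -0.009906145036064018
tip x vs -29: [ -29.8 -133.2]
```

Run:
```python
from h import *
bot.close_job();print(bot.read_state()["t"])
```

```text
the job is handed in; nothing more can be done
the job is handed in; nothing more can be done
```

The shaker is set up and the job was handed in at about 91 s. All four bottles stand along the back fence, the rail is on its post against the stop, and the keeper bar is seated. The interface gave no verdict.

**Last camera checks (shaker frame):**

| Item | Measured | Target |
|---|---|---|
| Bottles, y | about 93, 57, 20 and -18 mm | -82 to 98 mm |
| Bottles, x | -2.1 to -2.9 mm | within 4.5 mm of 0 |
| Rail middle | (-28.4, 6.5) | (-29, 6) |
| Rail tip, x | -29.8 mm | -29 mm, no less than -33.5 mm |
| Rail angle | 0.010 rad off line | under 0.022 rad |
| Keeper bar | (-6.9, -91.6), 0.005 rad off square | (-7, -91) |

The keeper bar stopped at the predicted seated height, within 0.1 mm. The timer and petri dish look unmoved in the last pictures.

**What went wrong or disagreed:**
- **Fingertips:** they sit about 24 mm higher than the reported TCP. Two grasps closed on nothing before I measured this by touching the rail's top.
- **Rail slip:** after the swing the rail was about 5 mm short on the post, probably because the grip slackened. I regripped it, pushed it until it met the post, and the camera then showed it home.
- **Bottle x readings:** the caps read 1 to 2 mm nearer the robot than where I placed them. The channel only allows about 2 mm either way, so this is probably a bias in the measurement.

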